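# Make up two antenna kits

## Robot

A 7-joint arm with a two-finger parallel gripper is mounted at the origin on the work surface. World frame = base frame: x ahead of the robot, y to its left, z up, the work surface at z = 0. Lengths are in m, angles in degrees, forces in N, time in s.
With the tool pointing down it reaches from about 0.425 to 0.875 m from the base axis. Payload 4.7 kg.
Tool frame: the origin (TCP) lies midway between the tips of the shut fingers; the grasp point (between the pads) lies 19 mm behind it; z points along the fingers, y is the direction in which the jaws open and shut (so a half turn about z gives the same grasp; the last joint's range is limited). The gripper opens to 87 mm and grips with 3 to 60 N. Pads are 19 mm wide; open, the fingers measure 117 mm over their backs; the gripper's body (75 mm by 190 mm) begins 51 mm behind the grasp point.
Start: joints at [-66.457, 18.392, -4.016, 83.108, 1.295, 78.541, -3.26], TCP at [0.251, 0.6, 0.223] pointing down, gripper open.
Joint ranges: [-163.93, 163.93], [-17.29, 119.83], [-79.2, 71.16], [3.27, 140.29], [-89.18, 269.18], [5.43, 117.66], [-154.24, 154.24]. Speed limits (degrees/s): [147.25, 147.25, 180, 180, 180, 180, 180].

## Interface

Orientations are given as [roll, pitch, yaw] about the fixed x, y, z axes, in that order (R = Rz(yaw) Ry(pitch) Rx(roll)).
In Python, from cell import env gives the robot as it stands. The module is installed in compiled form; this text tells all that it offers.
- The arm moves only by the tool servo_tool, never from a script. Its argument "plan" is a list of rows, each a list of 3 entries, a list of its own where there are three numbers: the opening, from 0 (shut) to 1 (fully open), then the shift along the tool's x, y, z in cm, then the turn, a rotation vector about the tool's x, y, z in degrees. A call has 1 to 20 rows; each row shifts and turns the pose as measured when the row begins, along the tool's axes as they then stand; what a row does not reach is not made up. A row lasts 1/12 s, in which the tool goes at most 41.7 mm and 7.16 degrees, less where a joint would pass 70% of its speed; a pose out of reach is approached as far as the arm can. A call is refused whole if a number of a shift passes 4.17 or a number of a turn 7.16, either way. A call with a gripper value outside its range is refused whole. The fingers move at their own pace and stop on an object; "force" is the grip in N (left out, the last holds). Time passes only in rows, so rows that do not move let the fingers close. It gives the time, the measured TCP pose, the force and the opening at its end, in the units of the state.
- env.get_obs(): the state, without advancing time (a new reading comes with each control period).
- env.read_camera(name): name is "side" or "top"; returns a dict with "image" (480x640x3 uint8, blue, green, red), "fx", "fy", "cx", "cy" (pixels), "rvec" (rotation vector, rad) and "tvec" (3), from world to camera coordinates, as OpenCV has them. Camera axes: x right, y down, z forward; pixel columns grow to the right and rows downward; lengths in m; the calibration is good to about 2 mm. A picture is of the moment at which its call begins. There is no depth.
- env.sign_off(): hands the job in, once; it reports no verdict.
The state is a dict: "time_s": time; "qpos": joint angles; "joint_velocities": joint speeds; "effort": joint torques, N m; "tool_pos": TCP position; "tool_rot": TCP orientation; "force": force on the tool from outside, world axes, zero at the start; "wrist_torque": the same for the moment, N m; "grip_width": finger opening in m.
Only numpy, scipy, OpenCV 4.12 (cv2) and the standard library are available. Lean on these libraries where they do the work, as an engineer would, in place of code of your own. Each camera call takes 0.05 s, during which the arm holds its last target. There are 200 camera calls.

## Task

Make up the two antenna kits from the loose parts on the cork mat: the largest ferrite ring and the white ceramic end insulator (dogbone) go in the tray with two compartments, and the middle-sized ferrite ring, the white ceramic stand-off post and the metal surge arrestor go in the tray with three. Give every part a compartment of its own, flat on the tray's floor and the same way up as it is now (the post upright, the arrestor's brass cap on top), setting each one down gently, since ferrite and ceramic crack when dropped. Leave the smallest ring, the screwdriver and the microphone where they are.

Things in the scene. Friction and masses are not known exactly. Their poses are not given: they have to be found in the camera images.
- ring_large_center (a point): The largest of three plain dark-grey ferrite rings: 51 mm outside, 31 mm hole, 14 mm high, lying flat on the 2 mm cork mat. The point is its centre, half-way up (7 mm above its underside); z is its axis. About 90 g.
- ring_medium_center (a point): The middle-sized dark-grey ferrite ring: 36 mm outside, 23 mm hole, 13 mm high, lying flat on the 2 mm cork mat. The point is its centre, half-way up (6.5 mm above its underside); z is its axis. About 40 g.
- ring_small_center (a point): The smallest dark-grey ferrite ring: 22 mm outside, 13 mm hole, 7 mm high, lying flat on the cork mat. In neither kit: it stays. The point is its centre.
- end_insulator_center (a point): White ceramic antenna end insulator (dogbone): a ribbed round bar with an eye at each end, 76 mm long along its x, 22 mm wide (y) at the eyes, 19 mm over the ribs in the middle, 20 mm high; it lies flat on its two eyes on the 2 mm cork mat. The point is its centre, 10 mm above its underside. About 45 g.
- standoff_center (a point): White ceramic stand-off insulator: a ribbed upright post, 44 mm high and 27 mm across, its foot 30 mm across, with a metal-capped top; stands on the 2 mm cork mat. The point is its centre, 22 mm above its foot; z is its axis, up. About 55 g.
- arrestor_center (a point): Coaxial surge arrestor: a bare metal block 30 mm (x) by 28 mm (y) and 26 mm high with a round threaded socket (16 mm across) on both x ends, 58 mm long in all, and a flat brass cap 3 mm high on top; lies on the 2 mm cork mat. The point is the block's centre, 13 mm above its underside; x runs along the sockets, z up through the cap. About 130 g.
- tray2: Shallow open aluminium kit tray with a grey-lined floor, 130 mm (its x) by 234 mm (its y) and 14 mm high, fixed to the desk; floor and walls 3 mm thick. One cross wall divides it into TWO compartments, each 124 by 113 mm, side by side along its y, centred at y = -58 and +58 mm. The origin is the centre of its underside on the desk (z = 0); the inner floor is 3 mm above it.
- tray3: Shallow open aluminium kit tray with a grey-lined floor, 130 mm (its x) by 234 mm (its y) and 14 mm high, fixed to the desk; floor and walls 3 mm thick. Two cross walls divide it into THREE compartments, each 124 by 74 mm, side by side along its y, centred at y = -77, 0 and +77 mm. The origin is the centre of its underside on the desk (z = 0); the inner floor is 3 mm above it.
- screwdriver_grip (a point): Screwdriver with a red plastic handle, 190 mm long, lying on the desk beyond the cork mat; it stays. The point is the middle of its handle; x runs towards the blade.
- microphone: Black desk microphone on a weighted steel stand: round foot 120 mm across, about 230 mm high; it stays. The origin is the centre of its underside.
There are look-alikes about, which are no part of the job. What is shaped like the part that bears standoff_center but green is not meant.

How it is judged:
By the outcome, as a careful person would: the job done as asked, in the order asked, and still so for the second after the job is handed in, with the robot touching nothing.
It also fails if it takes over 118 s, if anything falls off the work surface, if the arm or the gripper's body presses on something with over 40 N, if the wrist force passes 120 N, or if a joint passes its speed limit or range.

## Working session

There is one attempt and no reset: what is moved stays moved. The work goes in short steps, Python scripts to look and compute and a tool call to move; the robot and the scene stay as the last step left them, time stands still between calls to the robot, and variables do not carry over. Pictures are saved under pics/ and viewed, about 12 in all and at most 16, crops included, and the job is handed in when it is done.

Besides the shell and the picture viewer there is one more tool, called after ">>>" as a command line: name --argument value ..., lists and objects as JSON in quotes. servo_tool: Moves the arm, as the interface text tells. Its arguments: {"type":"object","properties":{"plan":{"type":"array"},"force":{"type":"number"}},"required":["plan"]}

```bash
mkdir -p pics; cat > h.py <<'E'
import cv2, numpy as np
from cell import env
def cam(n):
    c=env.read_camera(n); R=cv2.Rodrigues(np.array(c["rvec"],float))[0]; t=np.array(c["tvec"],float).ravel()
    return c["image"],c,R,t
def ray(c,R,t,u,v,z):
    d=R.T@np.array([(u-c["cx"])/c["fx"],(v-c["cy"])/c["fy"],1.]); o=-R.T@t
    return o+d*(z-o[2])/d[2]
def proj(c,R,t,P):
    p=R@np.array(P,float)+t; return np.array([c["fx"]*p[0]/p[2]+c["cx"],c["fy"]*p[1]/p[2]+c["cy"]])
E
python3 - <<'E'
from h import *
for n in("top","side"):
    im,c,R,t=cam(n); cv2.imwrite(f"pics/{n}0.png",im); print(n,c["fx"],c["fy"],c["cx"],c["cy"],-R.T@t,R.round(3).tolist())
o=env.get_obs(); print(o)
E
```

```text
top 523.4147748166628 523.4147748166628 322.81355931236845 239.08784553993365 [ 0.48495497 -0.00748745  0.94125127] [[0.01, -1.0, 0.014], [-0.991, -0.012, -0.135], [0.136, -0.013, -0.991]]
side 562.4124362076402 562.4124362076402 318.60693142348015 243.08222990893063 [ 0.24764551 -0.72214922  0.60185821] [[0.915, -0.402, 0.024], [-0.207, -0.521, -0.828], [0.345, 0.753, -0.56]]
{'time_s': 0.1, 'qpos': array([-66.45807584,  18.43410817,  -4.01475424,  83.16608512,
         1.29415758,  78.54152333,  -3.26090899]), 'joint_velocities': array([ 0.02261759, -0.0967795 ,  0.05350382, -0.08052277,  0.0352214 ,
        0.02032178,  0.02666101]), 'effort': array([ 5.06768611e-04, -4.92571914e+01, -4.05533044e-01, -3.13398170e+01,
       -6.41585095e-02,  3.95477400e-02,  1.07989895e-04]), 'tool_pos': array([0.25105652, 0.59903342, 0.22159477]), 'tool_rot': array([-1.79903463e+02,  4.83700172e-03,  1.57265819e+02]), 'force': array([ 0.00155164,  0.39774785, -0.42979179]), 'wrist_torque': array([0.04816823, 0.04565571, 0.00729335]), 'grip_width': 0.08674921749851636}
```

View pics/top0.png

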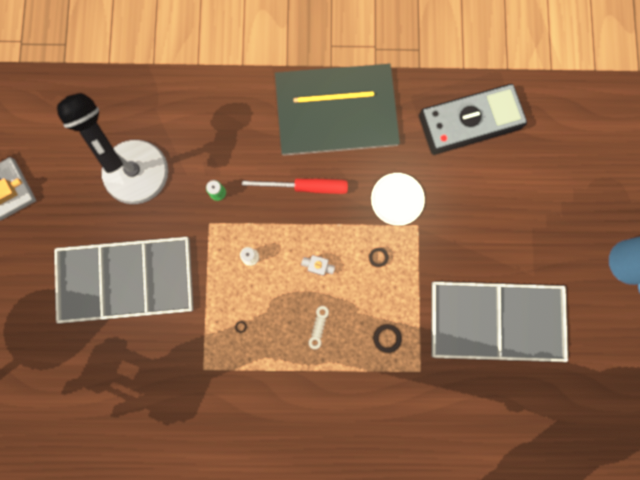

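View pics/side0.png

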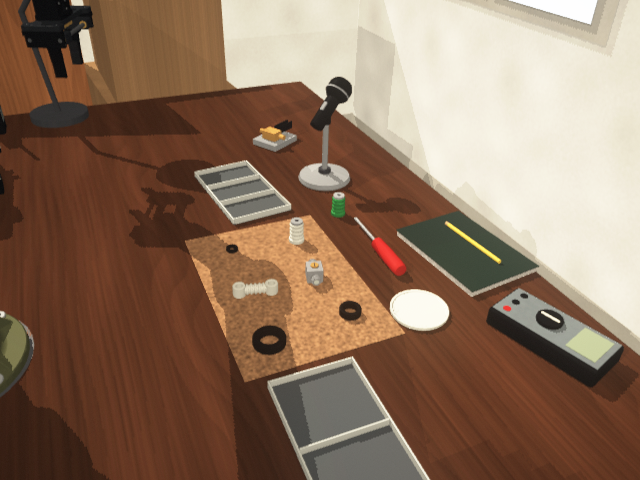

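Candidates in the top view:
- **Rings:** (388,338), (378,257) and (241,327) are the large, medium and small ones by size.
- **Posts:** white at (249,257), green look-alike at (216,189). The white one is meant.
- **Other parts:** arrestor (318,265), dogbone (318,327).
- **Trays:** tray3 is on the left, tray2 on the right.

Next I'll measure these and check them in an enlarged crop.

```bash
python3 - <<'E'
from h import *
im,c,R,t=cam("top"); 
cv2.imwrite("pics/crop1.png",cv2.resize(im[170:380,195:430],None,fx=3.2,fy=2.8*3.2/2.8,interpolation=cv2.INTER_CUBIC)[:600])
cv2.imwrite("pics/crop1.png",cv2.resize(im[172:378,195:430],None,fx=2.9,fy=2.9,interpolation=cv2.INTER_CUBIC))
hsv=cv2.cvtColor(im,cv2.COLOR_BGR2HSV)
def cont(mask,lo=40):
    cs,_=cv2.findContours(mask.astype(np.uint8),cv2.RETR_EXTERNAL,cv2.CHAIN_APPROX_NONE)
    return [k for k in cs if cv2.contourArea(k)>lo]
roi=np.zeros(im.shape[:2],bool); roi[226:368,208:418]=1
print("dark")
for k in cont((hsv[...,2]<62)&roi,20):
    (x,y),r=cv2.minEnclosingCircle(k); print(round(x,1),round(y,1),round(r,1),cv2.contourArea(k),cv2.boundingRect(k), ray(c,R,t,x+.0,y,.015).round(4))
print("pale")
for k in cont((hsv[...,1]<75)&(hsv[...,2]>85)&roi,30):
    print(cv2.boundingRect(k),cv2.contourArea(k),cv2.minAreaRect(k), ray(c,R,t,*cv2.minAreaRect(k)[0],.012).round(4))
print("trays")
roi[:]=0; roi[230:365,45:200]=1; roi[275:365,425:575]=1
m=(hsv[...,1]<70)&roi
for k in cont(m,1500):
    q=cv2.minAreaRect(k); print(q)
    P=[ray(c,R,t,*p,.014)[:2] for p in cv2.boxPoints(q)]; print(np.round(P,4).tolist(),np.mean(P,0).round(4))
    k2=[ray(c,R,t,*p[0],.014)[:2] for p in k]; q=cv2.minAreaRect(np.array(k2,np.float32)); print(q)
E
```

```text
dark
pale
(309, 306, 20, 43) 378.5 ((318.2353210449219, 327.058837890625), (12.126781463623047, 43.656410217285156), 14.03624439239502) [ 0.4565 -0.0129  0.012 ]
(301, 255, 34, 20) 382.5 ((317.84405517578125, 264.8532409667969), (33.33235549926758, 16.857742309570312), 16.699243545532227) [ 0.5658 -0.011   0.012 ]
(240, 247, 19, 19) 241.5 ((248.70001220703125, 256.10003662109375), (19.230182647705078, 16.54690170288086), 26.56505012512207) [0.58   0.1122 0.012 ]
trays
((499.5078125, 321.250244140625), (137.40167236328125, 76.93119812011719), 1.7899105548858643)
[[0.4061, -0.2073], [0.5397, -0.2139], [0.5347, -0.4588], [0.4008, -0.4473]] [ 0.4703 -0.3318]
((0.4702994227409363, -0.3308590054512024), (0.2399749606847763, 0.13379164040088654), 88.73983001708984)
((122.40619659423828, 279.42120361328125), (76.01748657226562, 139.51699829101562), 85.03025817871094)
[[0.591, 0.4643], [0.6155, 0.22], [0.4819, 0.2026], [0.4587, 0.4423]] [0.5368 0.3323]
((0.5368834137916565, 0.3317949175834656), (0.13409867882728577, 0.23873086273670197), 5.769365310668945)
```

View pics/crop1.png

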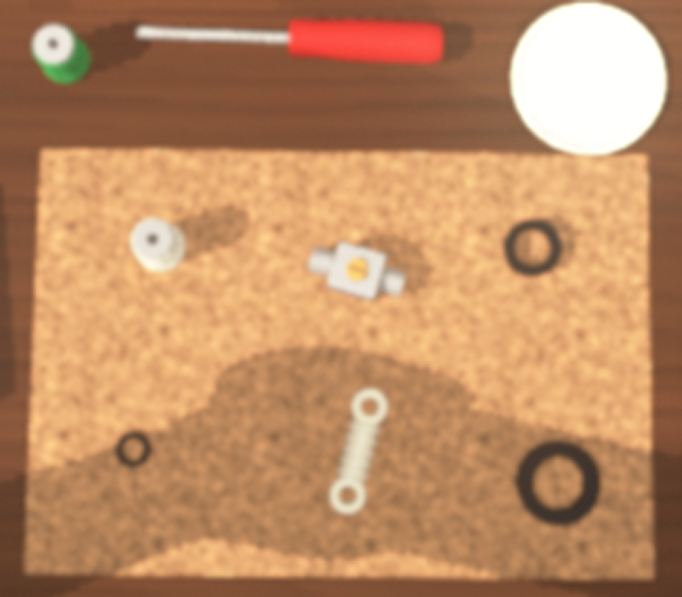

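```bash
cat >> h.py <<'E'
def blob(mask,x0,y0,x1,y1,z,c,R,t):
    m=np.zeros(mask.shape,np.uint8); m[y0:y1,x0:x1]=mask[y0:y1,x0:x1]
    cs,_=cv2.findContours(m,cv2.RETR_EXTERNAL,cv2.CHAIN_APPROX_NONE)
    k=max(cs,key=cv2.contourArea); W=np.array([ray(c,R,t,*p[0],z)[:2] for p in k],np.float32)
    q=cv2.minAreaRect(W); return cv2.minAreaRect(k)[0],np.round(q[0],4),np.round(q[1],4),round(q[2],1)
E
python3 - <<'E'
from h import *
im,c,R,t=cam("top"); b=im.astype(int)
print(im[338,370:406].tolist()[::3]); print(im[257,366:392].tolist()[::3])
g=b[...,2]
for nm,bx,z in(("L",(368,316,410,360),.016),("M",(364,244,394,271),.015),("S",(230,316,252,338),.009)):
    r=g[bx[1]:bx[3],bx[0]:bx[2]]; th=(r.min()+np.median(r))/2; print(nm,th,blob(g<th,*bx,z,c,R,t))
hsv=cv2.cvtColor(im,cv2.COLOR_BGR2HSV)
white=(hsv[...,1]<75)&(hsv[...,2]>85)
print("dog",blob(white,305,302,332,352,.016,c,R,t))
print("arr",blob(white,298,250,340,280,.018,c,R,t))
yel=(hsv[...,1]>110)&(hsv[...,0]>18)&(hsv[...,0]<35)
print("cap",blob(yel,312,258,325,272,.031,c,R,t))
print("arr block top side? post top dot", ray(c,R,t,247.8,254.4,.046), "post silhouette fx")
im,c,R,t=cam("side"); hsv=cv2.cvtColor(im,cv2.COLOR_BGR2HSV); white=(hsv[...,1]<75)&(hsv[...,2]>85)
P={"L":[.437,-.133,.016],"M":[.58,-.118,.015],"dog":[.4565,-.013,.012],"cap":[.566,-.011,.031],"post":[.58,.112,.024]}
for k in P: print(k,proj(c,R,t,P[k]).round(1))
yel=(hsv[...,1]>110)&(hsv[...,0]>18)&(hsv[...,0]<35)
print("cap side",blob(yel,306,256,324,274,.031,c,R,t))
m=np.zeros(white.shape,np.uint8); m[214:246,284:308]=white[214:246,284:308]; print("post side bbox",cv2.boundingRect(m))
g=im[...,2].astype(int)
for nm,bx,z in(("L",(245,320,295,360),.009),("M",(334,297,366,324),.0085)):
    r=g[bx[1]:bx[3],bx[0]:bx[2]]; th=(r.min()+np.median(r))/2; m=np.zeros(g.shape,np.uint8); m[bx[1]:bx[3],bx[0]:bx[2]]=r<th; x,y,w,h=cv2.boundingRect(m); print(nm,(x,y,w,h),ray(c,R,t,x+w/2-.5,y+h/2-.5,z).round(4))
E
```

```text
[[90, 134, 185], [50, 69, 95], [47, 55, 68], [73, 107, 148], [97, 144, 199], [89, 131, 182], [95, 140, 194], [95, 141, 196], [89, 131, 182], [45, 53, 68], [44, 52, 66], [90, 132, 184]]
[[118, 174, 233], [72, 96, 127], [71, 98, 129], [90, 131, 179], [110, 161, 221], [119, 174, 232], [87, 124, 168], [61, 77, 95], [89, 129, 175]]
L 118.0 ((387.2500305175781, 337.75), array([ 0.4395, -0.1334]), array([0.0486, 0.0483]), 44.7)
M 151.75 ((378.5, 257.0), array([ 0.5808, -0.1189]), array([0.0322, 0.034 ]), 0.6)
S 135.0 ((240.5, 326.5), array([0.4561, 0.1234]), array([0.019 , 0.0193]), 0.5)
dog ((318.2353210449219, 327.058837890625), array([ 0.4569, -0.0129]), array([0.0212, 0.0752]), 76.3)
arr ((317.84405517578125, 264.8532409667969), array([ 0.5653, -0.011 ]), array([0.0589, 0.0299]), 73.9)
cap ((317.5, 264.5), array([ 0.5647, -0.0104]), array([0.0087, 0.0087]), 0.6)
arr block top side? post top dot [0.57945645 0.10948602 0.046     ] post silhouette fx
L [266.5 336.5]
M [348.2 307.2]
dog [253.7 288.6]
cap [313.8 264.3]
post [294.9 230. ]
cap side ((312.2500305175781, 264.2500305175781), array([ 0.5635, -0.0095]), array([0.003 , 0.0058]), 7.7)
post side bbox (289, 217, 15, 28)
L (252, 326, 34, 29) [ 0.4396 -0.1342  0.009 ]
M (339, 301, 22, 20) [ 0.5821 -0.1193  0.0085]
```

>>> servo_tool --plan '[[1,[0,0,0],[0,0,6.7]],[1,[0,0,0],[0,0,6.7]],[1,[0,0,0],[0,0,6.7]],[1,[0,0,0],[0,0,6.7]],[1,[0,0,0],[0,0,6.7]],[1,[0,0,0],[0,0,6.7]],[1,[0,0,0],[0,0,6.7]],[1,[0,0,0],[0,0,6.7]],[1,[0,0,0],[0,0,6.7]],[1,[0,0,0],[0,0,6.7]],[1,[-3.5,1.4,0],[0,0,0]],[1,[-3.5,1.4,0],[0,0,0]],[1,[-3.5,1.4,0],[0,0,0]],[1,[-3.5,1.4,0],[0,0,0]],[1,[-3.5,1.4,0],[0,0,0]],[1,[-3.5,1.4,0],[0,0,0]],[1,[-3.5,1.4,0],[0,0,0]],[1,[-3.5,1.4,0],[0,0,0]],[1,[-3.5,1.4,0],[0,0,0]],[1,[-3.5,1.4,0],[0,0,0]]]' --force 20

```text
time_s: 1.92
tool_pos: [0.37, 0.2347, 0.216]
tool_rot: [-179.6, 0.2, 87.8]
force: [1.0, -0.1, -0.5]
grip_width: 0.0873
```

```bash
cat > go.py <<'E'
import sys
from h import *
from scipy.spatial.transform import Rotation as Ro
# go.py x y z yaw : turn about tool z, then shift in tool axes (cm) after the turn
a=[float(v) for v in sys.argv[1:5]]
o=env.get_obs(); y=o["tool_rot"]
R=Ro.from_euler("xyz",[180,0,a[3]],degrees=True)
cur=Ro.from_euler("xyz",y,degrees=True)
print("t",round(o["time_s"],2),"pos",o["tool_pos"].round(4),"rot",y.round(2),"F",o["force"].round(2),"w",round(o["grip_width"],4),"j7",o["qpos"][6].round(0))
print("turn",(cur.inv()*R).as_rotvec(degrees=True).round(2),"shift cm",(100*R.inv().apply(np.array(a[:3])-o["tool_pos"])).round(2))
E
python3 go.py .4395 -.1335 .08 90
```

```text
t 1.92 pos [0.37   0.2347 0.216 ] rot [-1.7963e+02  1.7000e-01  8.7830e+01] F [ 1.02 -0.09 -0.52] w 0.0873 j7 -41.0
turn [-0.37  0.17 -2.17] shift cm [-36.82   6.95  13.6 ]
```

>>> servo_tool --plan '[[1,[-3.0,1.5,0],[0,0,-1.1]],[1,[-3.0,1.5,0],[0,0,-1.1]],[1,[-3.0,1.5,0],[0,0,0]],[1,[-3.0,1.0,0],[0,0,0]],[1,[-3.0,1,0],[0,0,0]],[1,[-3.0,0.2,0.8],[0,0,0]],[1,[-3.0,0,0.8],[0,0,0]],[1,[-3.0,0,0.8],[0,0,0]],[1,[-3.0,0,0.8],[0,0,0]],[1,[-3.0,0,0.8],[0,0,0]],[1,[-3.0,0,0.8],[0,0,0]],[1,[-2.0,0,0.8],[0,0,0]],[1,[-1.0,0,0.8],[0,0,0]],[1,[0,0,0],[0,0,0]],[1,[0,0,0],[0,0,0]]]'

```text
time_s: 3.17
tool_pos: [0.4366, -0.1552, 0.152]
tool_rot: [179.7, -0.3, 89.1]
force: [-0.4, 0.0, -0.0]
grip_width: 0.0873
```

```bash
python3 go.py .4395 -.1335 .008 90
```

```text
t 3.17 pos [ 0.4366 -0.1552  0.152 ] rot [179.72  -0.27  89.14] F [-0.41  0.02 -0.02] w 0.0873 j7 12.0
turn [ 0.28 -0.27 -0.86] shift cm [ 2.17  0.29 14.4 ]
```

>>> servo_tool --plan '[[1,[1.1,0.15,1.5],[0.3,-0.3,-0.8]],[1,[1.1,0.15,2.5],[0,0,0]],[1,[0,0,2.5],[0,0,0]],[1,[0,0,2.5],[0,0,0]],[1,[0,0,1.5],[0,0,0]],[1,[0,0,0.7],[0,0,0]],[1,[0,0,0],[0,0,0]],[1,[0,0,0],[0,0,0]]]'

```text
time_s: 3.83
tool_pos: [0.446, -0.1215, 0.0401]
tool_rot: [179.6, -0.3, 90.7]
force: [0.2, 0.2, 0.6]
grip_width: 0.0871
```

```bash
python3 go.py .4395 -.1335 .006 90
```

```text
t 3.83 pos [ 0.446  -0.1215  0.0401] rot [179.55  -0.34  90.73] F [0.23 0.19 0.59] w 0.0871 j7 21.0
turn [ 0.45 -0.35  0.73] shift cm [-1.2  -0.65  3.41]
```

>>> servo_tool --plan '[[1,[-0.8,-0.4,0],[0,0,0]],[1,[-0.2,-0.15,0],[0,0,0]],[1,[0,0,0.5],[0,0,0]],[1,[0,0,0.7],[0,0,0]],[1,[0,0,0.7],[0,0,0]],[1,[0,0,0.5],[0,0,0]],[1,[0,0,0],[0,0,0]],[1,[0,0,0],[0,0,0]]]'

```text
time_s: 4.5
tool_pos: [0.4441, -0.132, 0.0176]
tool_rot: [179.1, -0.5, 90.8]
force: [0.3, 0.1, 0.5]
grip_width: 0.0867
```

```bash
python3 go.py .4395 -.1335 .006 90
```

```text
t 4.5 pos [ 0.4441 -0.132   0.0176] rot [179.07  -0.48  90.77] F [0.33 0.06 0.48] w 0.0867 j7 25.0
turn [ 0.93 -0.49  0.76] shift cm [-0.15 -0.46  1.16]
```

>>> servo_tool --plan '[[1,[-0.1,-0.4,0.3],[0.9,-0.5,0.7]],[1,[0,-0.1,0.3],[0,0,0]],[1,[0,0,0.3],[0,0,0]],[1,[0,0,0.2],[0,0,0]],[1,[0,0,0],[0,0,0]],[1,[0,0,0],[0,0,0]]]'

```text
time_s: 5.0
tool_pos: [0.4385, -0.133, 0.0051]
tool_rot: [-179.9, 0.1, 90.0]
force: [-0.5, 0.4, 0.1]
grip_width: 0.087
```

```bash
python3 go.py .4395 -.1335 .006 90
```

```text
t 5.0 pos [ 0.4385 -0.133   0.0051] rot [-1.7987e+02  1.0000e-01  9.0020e+01] F [-0.53  0.39  0.05] w 0.087 j7 25.0
turn [-0.13  0.1   0.02] shift cm [-0.05  0.1  -0.09]
```

>>> servo_tool --plan '[[0,[0,0,0],[0,0,0]],[0,[0,0,0],[0,0,0]],[0,[0,0,0],[0,0,0]],[0,[0,0,0],[0,0,0]],[0,[0,0,0],[0,0,0]],[0,[0,0,0],[0,0,0]],[0,[0,0,0],[0,0,0]],[0,[0,0,0],[0,0,0]],[0,[0,0,0],[0,0,0]],[0,[0,0,0],[0,0,0]]]' --force 20

```text
time_s: 5.83
tool_pos: [0.4392, -0.1331, 0.0057]
tool_rot: [-180.0, 0.1, 90.0]
force: [-0.5, -0.1, -0.5]
grip_width: 0.0493
```

```bash
python3 go.py .4716 -.275 .08 90
```

```text
t 5.83 pos [ 0.4392 -0.1331  0.0057] rot [-1.7997e+02  8.0000e-02  9.0010e+01] F [-0.51 -0.14 -0.46] w 0.0493 j7 25.0
turn [-0.03  0.08  0.01] shift cm [-14.19   3.24  -7.43]
```

>>> servo_tool --plan '[[0,[0,0,-0.5],[0,0,0]],[0,[0,0,-1],[0,0,0]],[0,[0,0,-1.5],[0,0,0]],[0,[0,0,-1.5],[0,0,0]],[0,[0,0,-1],[0,0,0]],[0,[-1,0.4,-0.3],[0,0,0]],[0,[-2,0.6,0],[0,0,0]],[0,[-2,0.6,0],[0,0,0]],[0,[-2,0.6,0],[0,0,0]],[0,[-2,0.4,0],[0,0,0]],[0,[-1.5,0,0],[0,0,0]],[0,[-0.7,0,0],[0,0,0]],[0,[0,0,0],[0,0,0]],[0,[0,0,0],[0,0,0]]]'

```text
time_s: 7.0
tool_pos: [0.4653, -0.2478, 0.069]
tool_rot: [-179.9, -0.1, 90.2]
force: [-0.3, -0.1, -1.1]
grip_width: 0.0497
```

```bash
python3 go.py .4716 -.275 .04 90; python3 - <<'E'
from h import *
im,c,R,t=cam("side"); cv2.imwrite("pics/s1.png",im)
E
```

```text
t 7.0 pos [ 0.4653 -0.2478  0.069 ] rot [-1.7988e+02 -5.0000e-02  9.0200e+01] F [-0.31 -0.07 -1.07] w 0.0497 j7 39.0
turn [-0.12 -0.05  0.2 ] shift cm [-2.72  0.63  2.9 ]
```

View pics/s1.png

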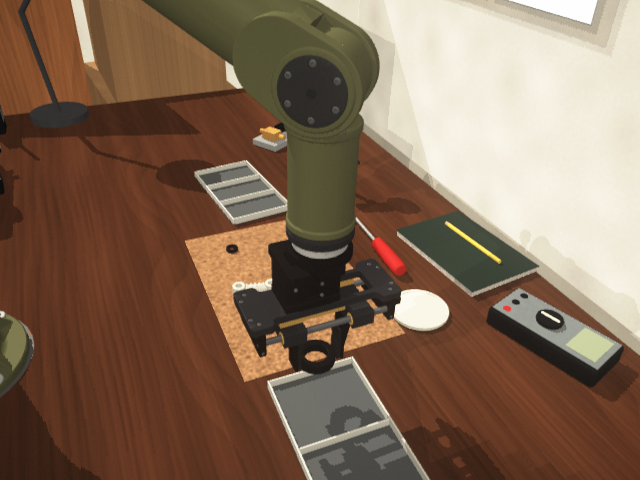

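Ring held level at about (318,357). I'll move over tray2's inner compartment and lower.

>>> servo_tool --plan '[[0,[-1.2,0.3,0],[0,0,0]],[0,[-1.0,0.3,0.3],[0,0,0]],[0,[-0.3,0,0.7],[0,0,0]],[0,[0,0,1],[0,0,0]],[0,[0,0,1],[0,0,0]],[0,[0,0,0.7],[0,0,0]],[0,[0,0,0.3],[0,0,0]],[0,[0,0,0],[0,0,0]],[0,[0,0,0],[0,0,0]]]'

```text
time_s: 7.8
tool_pos: [0.4711, -0.2615, 0.0231]
tool_rot: [-179.7, -0.6, 90.8]
force: [-0.7, 1.1, -0.0]
grip_width: 0.0496
```

```bash
python3 go.py .4716 -.275 .007 90
```

```text
t 7.8 pos [ 0.4711 -0.2615  0.0231] rot [-179.71   -0.62   90.82] F [-0.65  1.11 -0.02] w 0.0496 j7 46.0
turn [-0.3  -0.62  0.82] shift cm [-1.35  0.05  1.61]
```

>>> servo_tool --plan '[[0,[-0.7,0,0.3],[-0.3,-0.6,0.8]],[0,[-0.3,0,0.4],[0,0,0]],[0,[0,0,0.3],[0,0,0]],[0,[0,0,0.2],[0,0,0]],[0,[0,0,0.1],[0,0,0]],[0,[0,0,0],[0,0,0]],[0,[0,0,0],[0,0,0]]]'

```text
time_s: 8.38
tool_pos: [0.4718, -0.273, 0.0096]
tool_rot: [179.9, 0.1, 89.9]
force: [-0.7, -0.2, -0.6]
grip_width: 0.0497
```

```bash
python3 go.py .4716 -.275 .0067 90
```

```text
t 8.38 pos [ 0.4718 -0.273   0.0096] rot [1.7987e+02 8.0000e-02 8.9920e+01] F [-0.67 -0.21 -0.59] w 0.0497 j7 47.0
turn [ 0.13  0.08 -0.08] shift cm [-0.2  -0.02  0.29]
```

>>> servo_tool --plan '[[0,[0,0,0.1],[0,0,0]],[0,[0,0,0.1],[0,0,0]],[0,[0,0,0.05],[0,0,0]],[0,[0,0,0.05],[0,0,0]],[0,[0,0,0],[0,0,0]],[0,[0,0,0],[0,0,0]]]'

```text
time_s: 8.88
tool_pos: [0.4724, -0.273, 0.0068]
tool_rot: [179.8, 0.1, 89.9]
force: [-1.0, -0.7, -0.9]
grip_width: 0.0497
```

>>> servo_tool --plan '[[0,[0,0,0.06],[0,0,0]],[0,[0,0,0.06],[0,0,0]],[0,[0,0,0],[0,0,0]],[0,[0,0,0],[0,0,0]]]'

```text
time_s: 9.22
tool_pos: [0.4727, -0.2731, 0.007]
tool_rot: [179.8, 0.0, 89.9]
force: [0.1, -0.4, -1.2]
grip_width: 0.0498
```

>>> servo_tool --plan '[[0,[0,0,0.15],[0,0,0]],[0,[0,0,0.1],[0,0,0]],[0,[0,0,0.1],[0,0,0]]]'

```text
time_s: 9.47
tool_pos: [0.4728, -0.2732, 0.0065]
tool_rot: [179.8, -0.2, 90.0]
force: [-4.1, 2.2, 10.6]
grip_width: 0.0497
```

Contact felt, so I'll release gently and rise.

>>> servo_tool --plan '[[0.6,[0,0,0],[0,0,0]],[0.7,[0,0,0],[0,0,0]],[0.75,[0,0,0],[0,0,0]],[0.75,[0,0,0],[0,0,0]],[0.75,[0,0,-0.3],[0,0,0]],[0.75,[0,0,-0.8],[0,0,0]],[0.75,[0,0,-1.5],[0,0,0]],[0.75,[0,0,-2],[0,0,0]],[0.75,[0,0,-2],[0,0,0]],[0.75,[0,0,-1],[0,0,0]],[0.75,[0,0,0],[0,0,0]]]'

```text
time_s: 10.38
tool_pos: [0.4716, -0.2736, 0.0864]
tool_rot: [179.9, -0.1, 89.9]
force: [1.2, 0.0, 0.9]
grip_width: 0.065
```

```bash
python3 go.py .4569 -.0129 .06 166.3
```

```text
t 10.38 pos [ 0.4716 -0.2736  0.0864] rot [ 1.7993e+02 -1.2000e-01  8.9920e+01] F [1.23 0.01 0.91] w 0.065 j7 42.0
turn [ 1.400e-01 -5.000e-02 -7.638e+01] shift cm [ 7.61 24.98  2.64]
```

>>> servo_tool --plan '[[0.75,[0,0,0],[0,0,6.9]],[0.75,[0,0,0],[0,0,6.9]],[0.75,[0,0,0],[0,0,6.9]],[0.75,[0,0,0],[0,0,6.9]],[0.75,[0,0,0],[0,0,6.9]],[0.75,[0,0,0],[0,0,6.9]],[0.75,[0,0,0],[0,0,6.9]],[0.75,[0,0,0],[0,0,6.9]],[0.75,[0,0,0],[0,0,6.9]],[0.75,[0,0,0],[0,0,6.9]],[0.75,[0,0,0],[0,0,6.9]],[0.75,[0,0,0],[0,0,6.9]],[0.75,[0,0,0],[0,0,6.9]],[0.75,[0,0,0],[0,0,6.5]],[0.75,[0,0,0],[0,0,4]],[0.75,[0,0,0],[0,0,0]]]'

```text
time_s: 11.72
tool_pos: [0.4677, -0.2693, 0.0773]
tool_rot: [-179.8, 0.4, -14.3]
force: [-0.3, -1.0, 0.4]
grip_width: 0.0651
```

```bash
python3 go.py .4569 -.0129 .06 -13.7
```

```text
t 11.72 pos [ 0.4677 -0.2693  0.0773] rot [-179.79    0.44  -14.3 ] F [-0.29 -0.99  0.42] w 0.0651 j7 -54.0
turn [-0.21  0.44 -0.6 ] shift cm [ -7.12 -24.66   1.73]
```

>>> servo_tool --plan '[[0.75,[-0.4,-1.5,0],[0,0,0]],[0.75,[-0.9,-3,0],[0,0,0]],[0.75,[-0.9,-3,0],[0,0,0]],[0.75,[-0.9,-3,0],[0,0,0]],[0.75,[-0.9,-3,0],[0,0,0]],[0.75,[-0.9,-3,0],[0,0,0]],[0.75,[-0.9,-3,0],[0,0,0]],[0.75,[-0.6,-2,0],[0,0,0]],[0.75,[-0.3,-1,0],[0,0,0]],[0.75,[0,0,0],[0,0,0]],[0.75,[0,0,0],[0,0,0]]]'

```text
time_s: 12.63
tool_pos: [0.4518, -0.0257, 0.0725]
tool_rot: [179.9, 0.7, -13.0]
force: [0.2, 0.8, 0.6]
grip_width: 0.0653
```

```bash
python3 go.py .4569 -.0129 .006 -13.7
```

```text
t 12.63 pos [ 0.4518 -0.0257  0.0725] rot [179.94   0.69 -12.95] F [0.21 0.82 0.63] w 0.0653 j7 -98.0
turn [0.06 0.69 0.75] shift cm [ 0.19 -1.37  6.65]
```

>>> servo_tool --plan '[[0.75,[0.1,-0.7,0.5],[0,0.6,0.7]],[0.75,[0.05,-0.5,1],[0,0,0]],[0.75,[0,-0.1,1.2],[0,0,0]],[0.75,[0,0,1],[0,0,0]],[0.75,[0,0,0.5],[0,0,0]],[0.75,[0,0,0.2],[0,0,0]],[0.75,[0,0,0],[0,0,0]],[0.75,[0,0,0],[0,0,0]]]'

```text
time_s: 13.3
tool_pos: [0.4576, -0.0205, 0.0249]
tool_rot: [179.7, -0.2, -14.4]
force: [0.3, -0.3, -0.2]
grip_width: 0.0653
```

```bash
python3 go.py .4569 -.0129 .006 -13.7
```

```text
t 13.3 pos [ 0.4576 -0.0205  0.0249] rot [179.68  -0.19 -14.36] F [ 0.25 -0.28 -0.21] w 0.0653 j7 -92.0
turn [ 0.32 -0.19 -0.66] shift cm [-0.25 -0.72  1.89]
```

>>> servo_tool --plan '[[0.75,[-0.2,-0.5,0.3],[0.3,-0.2,-0.6]],[0.75,[0,-0.2,0.5],[0,0,0]],[0.75,[0,0,0.4],[0,0,0]],[0.75,[0,0,0.3],[0,0,0]],[0.75,[0,0,0],[0,0,0]],[0.75,[0,0,0],[0,0,0]]]'

```text
time_s: 13.8
tool_pos: [0.4589, -0.0121, 0.0097]
tool_rot: [-179.8, -0.1, -13.7]
force: [0.3, -0.5, 0.1]
grip_width: 0.0654
```

```bash
python3 go.py .4569 -.0129 .006 -13.7
```

```text
t 13.8 pos [ 0.4589 -0.0121  0.0097] rot [-1.7983e+02 -1.2000e-01 -1.3700e+01] F [ 0.32 -0.52  0.15] w 0.0654 j7 -90.0
turn [-0.17 -0.12  0.  ] shift cm [-0.18  0.13  0.37]
```

>>> servo_tool --plan '[[0.75,[-0.2,0.1,0.2],[0,0,0]],[0.75,[-0.1,0,0.15],[0,0,0]],[0.75,[0,0,0],[0,0,0]],[0,[0,0,0],[0,0,0]],[0,[0,0,0],[0,0,0]],[0,[0,0,0],[0,0,0]],[0,[0,0,0],[0,0,0]],[0,[0,0,0],[0,0,0]],[0,[0,0,0],[0,0,0]],[0,[0,0,0],[0,0,0]],[0,[0,0,0],[0,0,0]],[0,[0,0,0],[0,0,0]]]' --force 20

```text
time_s: 14.8
tool_pos: [0.4559, -0.0122, 0.0063]
tool_rot: [-179.8, -0.2, -13.7]
force: [-0.6, 0.2, -0.8]
grip_width: 0.0177
```

```bash
python3 go.py .469 -.389 .07 -1.3
```

```text
t 14.8 pos [ 0.4559 -0.0122  0.0063] rot [-1.7978e+02 -1.7000e-01 -1.3700e+01] F [-0.56  0.24 -0.79] w 0.0177 j7 -89.0
turn [ -0.2   -0.19 -12.4 ] shift cm [ 2.17 37.64 -6.37]
```

>>> servo_tool --plan '[[0,[0,0,-0.5],[0,0,0]],[0,[0,0,-1],[0,0,0]],[0,[0,0,-1.5],[0,0,-2]],[0,[0,0,-1.5],[0,0,-4]],[0,[0,0,-1],[0,0,-4]],[0,[0,1,-0.5],[0,0,-2]],[0,[0.2,2,0],[0,0,0]],[0,[0.2,3,0],[0,0,0]],[0,[0.2,3,0],[0,0,0]],[0,[0.2,3,0],[0,0,0]],[0,[0.2,3,0],[0,0,0]],[0,[0.2,3,0],[0,0,0]],[0,[0.2,3,0],[0,0,0]],[0,[0.2,3,0],[0,0,0]],[0,[0.2,3,0],[0,0,0]],[0,[0.2,2,0],[0,0,0]],[0,[0,1,0],[0,0,0]],[0,[0,0,0],[0,0,0]],[0,[0,0,0],[0,0,0]]]'

```text
time_s: 16.38
tool_pos: [0.4702, -0.3262, 0.0714]
tool_rot: [-179.8, -0.2, -0.7]
force: [0.3, 0.3, -1.4]
grip_width: 0.018
```

```bash
python3 go.py .469 -.389 .03 -1.3
```

```text
t 16.38 pos [ 0.4702 -0.3262  0.0714] rot [-1.7985e+02 -1.7000e-01 -7.4000e-01] F [ 0.32  0.32 -1.43] w 0.018 j7 -38.0
turn [-0.15 -0.17  0.56] shift cm [0.02 6.28 4.14]
```

>>> servo_tool --plan '[[0,[0,1,0],[0,0,0.5]],[0,[0,2,0],[0,0,0]],[0,[0,1.5,0],[0,0,0]],[0,[0,0.8,0.3],[0,0,0]],[0,[0,0.2,0.8],[0,0,0]],[0,[0,0,1],[0,0,0]],[0,[0,0,1],[0,0,0]],[0,[0,0,0.6],[0,0,0]],[0,[0,0,0.2],[0,0,0]],[0,[0,0,0],[0,0,0]],[0,[0,0,0],[0,0,0]]]'

```text
time_s: 17.3
tool_pos: [0.4725, -0.3669, 0.0257]
tool_rot: [-179.1, 0.0, -0.4]
force: [0.2, -0.9, -0.3]
grip_width: 0.0176
```

```bash
python3 go.py .469 -.389 .009 -1.3;  python3 - <<'E'
from h import *
im,c,R,t=cam("top"); cv2.imwrite("pics/t2.png",cv2.resize(im[200:420,270:620],None,fx=2.2,fy=2.2))
E
```

```text
t 17.3 pos [ 0.4725 -0.3669  0.0257] rot [-1.7914e+02  1.0000e-02 -4.3000e-01] F [ 0.19 -0.88 -0.3 ] w 0.0176 j7 -31.0
turn [-0.86  0.02  0.87] shift cm [-0.3   2.21  1.67]
```

View pics/t2.png

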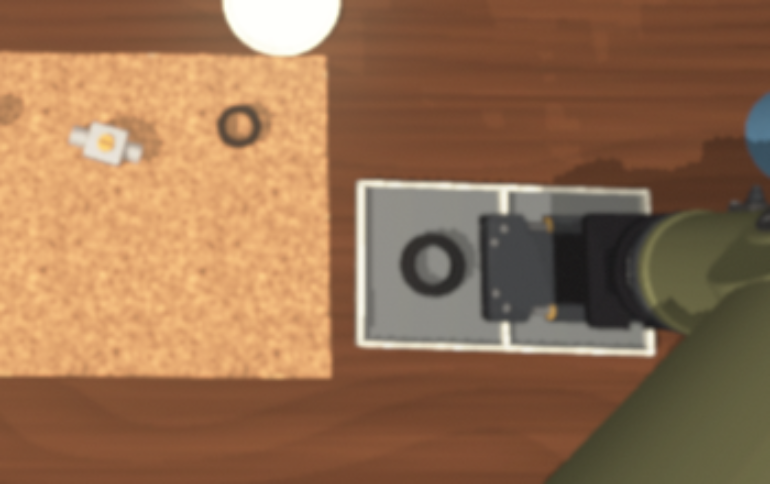

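Large ring sits flat in tray2's left compartment (crop 433,264). Now I'll place the dogbone.

>>> servo_tool --plan '[[0,[-0.2,1,0],[-0.8,0,0.8]],[0,[-0.1,0.8,0.2],[0,0,0]],[0,[0,0.2,0.4],[0,0,0]],[0,[0,0,0.4],[0,0,0]],[0,[0,0,0.2],[0,0,0]],[0,[0,0,0],[0,0,0]],[0,[0,0,0],[0,0,0]]]'

```text
time_s: 17.93
tool_pos: [0.4693, -0.3908, 0.0139]
tool_rot: [179.9, -0.1, -1.4]
force: [-0.1, 0.1, -1.0]
grip_width: 0.0177
```

```bash
python3 go.py .469 -.389 .0073 -1.3
```

```text
t 17.93 pos [ 0.4693 -0.3908  0.0139] rot [ 1.7985e+02 -1.1000e-01 -1.3800e+00] F [-0.09  0.15 -1.04] w 0.0177 j7 -30.0
turn [ 0.15 -0.11 -0.08] shift cm [-0.04 -0.18  0.66]
```

>>> servo_tool --plan '[[0,[0,0,0.25],[0,0,0]],[0,[0,0,0.2],[0,0,0]],[0,[0,0,0.15],[0,0,0]],[0,[0,0,0.1],[0,0,0]],[0,[0,0,0.05],[0,0,0]],[0,[0,0,0],[0,0,0]]]'

```text
time_s: 18.43
tool_pos: [0.4698, -0.3906, 0.0076]
tool_rot: [179.9, -0.2, -1.3]
force: [0.7, -0.9, -0.7]
grip_width: 0.018
```

>>> servo_tool --plan '[[0,[0,0,0.12],[0,0,0]],[0,[0,0,0.1],[0,0,0]],[0,[0,0,0.05],[0,0,0]]]'

```text
time_s: 18.68
tool_pos: [0.4699, -0.3908, 0.0074]
tool_rot: [-180.0, -0.2, -1.3]
force: [-0.1, 0.6, 1.5]
grip_width: 0.0181
```

>>> servo_tool --plan '[[0.3,[0,0,0],[0,0,0]],[0.4,[0,0,0],[0,0,0]],[0.5,[0,0,0],[0,0,0]],[0.5,[0,0,-0.3],[0,0,0]],[0.6,[0,0,-0.8],[0,0,0]],[0.75,[0,0,-2],[0,0,0]],[0.75,[0,0,-2.5],[0,0,0]],[0.75,[0,0,-2.5],[0,0,0]],[0.75,[0,0,-0.5],[0,0,-7]],[0.75,[0,0,0],[0,0,-7]],[0.75,[0,0,0],[0,0,-7]],[0.75,[0,0,0],[0,0,-7]],[0.75,[0,0,0],[0,0,-7]],[0.75,[0,0,0],[0,0,-7]],[0.75,[0,0,0],[0,0,-7]],[0.75,[0,0,0],[0,0,-7]],[0.75,[0,0,0],[0,0,-7]],[0.75,[0,0,0],[0,0,-7]],[0.75,[0,0,0],[0,0,-7]],[0.75,[0,0,0],[0,0,-7]]]'

```text
time_s: 20.35
tool_pos: [0.4702, -0.3937, 0.1066]
tool_rot: [179.5, 0.4, 84.6]
force: [-0.5, -0.1, -0.7]
grip_width: 0.0656
```

```bash
python3 go.py .5815 -.1190 .07 90
```

```text
t 20.35 pos [ 0.4702 -0.3937  0.1066] rot [179.48   0.38  84.63] F [-0.51 -0.06 -0.73] w 0.0656 j7 45.0
turn [ 0.5   0.4  -5.36] shift cm [27.47 11.13  3.66]
```

>>> servo_tool --plan '[[0.75,[1,0.4,0],[0,0,-2]],[0.75,[2.5,1,0],[0,0,0]],[0.75,[3.5,1.4,0],[0,0,0]],[0.75,[3.5,1.4,0],[0,0,0]],[0.75,[3.5,1.4,0.4],[0,0,0]],[0.75,[3.5,1.4,0.4],[0,0,0]],[0.75,[3.5,1.4,0.4],[0,0,0]],[0.75,[2.5,1,0.4],[0,0,0]],[0.75,[1.5,0.6,0.4],[0,0,0]],[0.75,[0.7,0.3,0.2],[0,0,0]],[0.75,[0,0,0],[0,0,0]],[0.75,[0,0,0],[0,0,0]]]'

```text
time_s: 21.35
tool_pos: [0.5964, -0.1287, 0.088]
tool_rot: [179.1, 0.5, 85.5]
force: [-0.1, -0.0, -0.4]
grip_width: 0.0654
```

```bash
python3 go.py .5815 -.1190 .005 90
```

```text
t 21.35 pos [ 0.5964 -0.1287  0.088 ] rot [179.08   0.46  85.55] F [-0.11 -0.03 -0.42] w 0.0654 j7 16.0
turn [ 0.91  0.5  -4.45] shift cm [ 0.97 -1.49  8.3 ]
```

>>> servo_tool --plan '[[0.75,[0.5,-0.7,0.5],[0.9,0.5,-2]],[0.75,[0.3,-0.4,1],[0,0,-2]],[0.75,[0,-0.1,1.5],[0,0,0]],[0.75,[0,0,1.5],[0,0,0]],[0.75,[0,0,0.8],[0,0,0]],[0.75,[0,0,0.3],[0,0,0]],[0.75,[0,0,0],[0,0,0]],[0.75,[0,0,0],[0,0,0]]]'

```text
time_s: 22.02
tool_pos: [0.5818, -0.1352, 0.0345]
tool_rot: [179.8, 0.3, 88.4]
force: [-0.4, 0.6, 0.4]
grip_width: 0.0651
```

```bash
python3 go.py .5815 -.1190 .005 90
```

```text
t 22.02 pos [ 0.5818 -0.1352  0.0345] rot [179.77   0.31  88.4 ] F [-0.37  0.57  0.39] w 0.0651 j7 21.0
turn [ 0.22  0.32 -1.6 ] shift cm [ 1.62 -0.03  2.95]
```

>>> servo_tool --plan '[[0.75,[0.8,0,0],[0.2,0.3,-1.5]],[0.75,[0.6,0,0.3],[0,0,0]],[0.75,[0.1,0,0.6],[0,0,0]],[0.75,[0,0,0.6],[0,0,0]],[0.75,[0,0,0.3],[0,0,0]],[0.75,[0,0,0],[0,0,0]],[0.75,[0,0,0],[0,0,0]]]'

```text
time_s: 22.6
tool_pos: [0.584, -0.1185, 0.0171]
tool_rot: [179.8, -0.0, 90.1]
force: [0.1, -0.8, -0.2]
grip_width: 0.0651
```

```bash
python3 go.py .5815 -.1190 .005 90
```

```text
t 22.6 pos [ 0.584  -0.1185  0.0171] rot [ 1.7976e+02 -2.0000e-02  9.0080e+01] F [ 0.07 -0.81 -0.22] w 0.0651 j7 22.0
turn [ 0.24 -0.02  0.08] shift cm [-0.05 -0.25  1.21]
```

>>> servo_tool --plan '[[0.75,[0,-0.2,0.4],[0.2,0,0]],[0.75,[0,0,0.4],[0,0,0]],[0.75,[0,0,0.3],[0,0,0]],[0.75,[0,0,0.1],[0,0,0]],[0.75,[0,0,0],[0,0,0]],[0.75,[0,0,0],[0,0,0]]]'

```text
time_s: 23.1
tool_pos: [0.5816, -0.1191, 0.0035]
tool_rot: [-180.0, 0.0, 90.0]
force: [-0.2, -0.1, -0.3]
grip_width: 0.0653
```

>>> servo_tool --plan '[[0.75,[0,0,-0.1],[0,0,0]],[0.6,[0,0,0],[0,0,0]],[0,[0,0,0],[0,0,0]],[0,[0,0,0],[0,0,0]],[0,[0,0,0],[0,0,0]],[0,[0,0,0],[0,0,0]],[0,[0,0,0],[0,0,0]],[0,[0,0,0],[0,0,0]],[0,[0,0,0],[0,0,0]],[0,[0,0,0],[0,0,0]]]' --force 20

```text
time_s: 23.93
tool_pos: [0.5822, -0.1193, 0.0054]
tool_rot: [179.9, 0.0, 90.0]
force: [-0.5, -0.0, -0.1]
grip_width: 0.0357
```

```bash
python3 go.py .5295 .4086 .08 95.5
```

```text
t 23.93 pos [ 0.5822 -0.1193  0.0054] rot [1.7993e+02 1.0000e-02 9.0030e+01] F [-0.48 -0.02 -0.05] w 0.0357 j7 22.0
turn [ 0.07  0.01 -5.47] shift cm [53.05 -0.18 -7.46]
```

>>> servo_tool --plan '[[0,[0,0,-0.5],[0,0,0]],[0,[0,0,-1.5],[0,0,0]],[0,[0,0,-2.5],[0,0,0]],[0,[0,0,-2.5],[0,0,-2]],[0,[0,0,-1],[0,0,-2]],[0,[1,0,0],[0,0,-1]],[0,[2.5,0,0],[0,0,0]],[0,[3.5,0,0],[0,0,0]],[0,[3.5,0,0],[0,0,0]],[0,[3.5,0,0],[0,0,0]],[0,[3.5,0,0],[0,0,0]],[0,[3.5,0,0],[0,0,0]],[0,[3.5,0,0],[0,0,0]],[0,[3.5,0,0],[0,0,0]],[0,[3.5,0,0],[0,0,0]],[0,[3.5,0,0],[0,0,0]],[0,[3.5,0,0],[0,0,0]],[0,[2,0,0],[0,0,0]],[0,[1,0,0],[0,0,0]],[0,[0,0,0],[0,0,0]]]'

```text
time_s: 25.6
tool_pos: [0.5323, 0.3204, 0.0806]
tool_rot: [-179.4, -0.0, 95.0]
force: [-1.1, 0.3, -0.7]
grip_width: 0.0356
```

```bash
python3 go.py .5295 .4086 .03 95.5
```

```text
t 25.6 pos [0.5323 0.3204 0.0806] rot [-1.7938e+02 -4.0000e-02  9.5020e+01] F [-1.05  0.26 -0.68] w 0.0356 j7 -21.0
turn [-0.62 -0.04 -0.48] shift cm [8.8  0.57 5.06]
```

>>> servo_tool --plan '[[0,[1.5,0.1,0],[-0.6,0,-0.5]],[0,[2.5,0.2,0],[0,0,0]],[0,[2,0.2,0],[0,0,0]],[0,[1,0,0.5],[0,0,0]],[0,[0.4,0,1],[0,0,0]],[0,[0,0,1.2],[0,0,0]],[0,[0,0,1],[0,0,0]],[0,[0,0,0.5],[0,0,0]],[0,[0,0,0],[0,0,0]],[0,[0,0,0],[0,0,0]]]'

```text
time_s: 26.43
tool_pos: [0.5323, 0.3833, 0.0302]
tool_rot: [-179.8, 0.6, 94.7]
force: [-0.5, -0.4, -1.0]
grip_width: 0.0353
```

```bash
python3 go.py .5295 .4086 .0064 95.5
```

```text
t 26.43 pos [0.5323 0.3833 0.0302] rot [-179.85    0.58   94.66] F [-0.52 -0.4  -1.  ] w 0.0353 j7 -26.0
turn [-0.16  0.57 -0.84] shift cm [ 2.54 -0.04  2.38]
```

>>> servo_tool --plan '[[0,[1.2,0,0],[-0.2,0.6,-0.8]],[0,[1,0,0],[0,0,0]],[0,[0.3,0,0.3],[0,0,0]],[0,[0,0,0.5],[0,0,0]],[0,[0,0,0.5],[0,0,0]],[0,[0,0,0.2],[0,0,0]],[0,[0,0,0],[0,0,0]],[0,[0,0,0],[0,0,0]]]'

```text
time_s: 27.1
tool_pos: [0.5312, 0.4107, 0.015]
tool_rot: [179.8, -0.2, 95.5]
force: [1.1, 0.0, 0.1]
grip_width: 0.0362
```

```bash
python3 go.py .5295 .4086 .0064 95.5
```

```text
t 27.1 pos [0.5312 0.4107 0.015 ] rot [ 1.7981e+02 -1.7000e-01  9.5470e+01] F [1.09 0.03 0.07] w 0.0362 j7 -26.0
turn [ 0.19 -0.17 -0.03] shift cm [-0.2  -0.19  0.86]
```

>>> servo_tool --plan '[[0,[-0.1,0,0.3],[0,0,0]],[0,[0,0,0.25],[0,0,0]],[0,[0,0,0.2],[0,0,0]],[0,[0,0,0.12],[0,0,0]],[0,[0,0,0.05],[0,0,0]],[0,[0,0,0],[0,0,0]]]'

```text
time_s: 27.6
tool_pos: [0.532, 0.4091, 0.0066]
tool_rot: [179.8, -0.2, 95.4]
force: [0.6, 0.2, -0.4]
grip_width: 0.0353
```

>>> servo_tool --plan '[[0,[0,0,0.12],[0,0,0]],[0,[0,0,0.1],[0,0,0]],[0,[0,0,0.05],[0,0,0]]]'

```text
time_s: 27.85
tool_pos: [0.5322, 0.4092, 0.0064]
tool_rot: [179.8, -0.3, 95.4]
force: [-0.8, -1.2, 1.1]
grip_width: 0.0359
```

>>> servo_tool --plan '[[0.5,[0,0,0],[0,0,0]],[0.6,[0,0,0],[0,0,0]],[0.65,[0,0,0],[0,0,0]],[0.65,[0,0,-0.3],[0,0,0]],[0.65,[0,0,-0.8],[0,0,0]],[0.75,[0,0,-2],[0,0,0]],[0.75,[0,0,-2.5],[0,0,0]],[0.75,[0,0,-2.5],[0,0,0]],[0.75,[-1,0,-1],[0,0,0]],[0.75,[-2.5,0,0],[0,0,0]],[0.75,[-3.5,0.3,0],[0,0,0]],[0.75,[-3.5,0.3,0],[0,0,0]],[0.75,[-3.5,0.3,0],[0,0,0]],[0.75,[-3.5,0.3,0],[0,0,0]],[0.75,[-3.5,0.3,0],[0,0,0]],[0.75,[-3,0.3,0],[0,0,0]],[0.75,[-2,0.2,0],[0,0,0]],[0.75,[-1,0,0],[0,0,0]],[0.75,[0,0,0],[0,0,0]]]'

```text
time_s: 29.43
tool_pos: [0.578, 0.1247, 0.1013]
tool_rot: [179.6, -0.3, 95.5]
force: [0.5, 0.4, -0.9]
grip_width: 0.0651
```

```bash
python3 go.py .58 .110 .07 95.5; python3 - <<'E'
from h import *
im,c,R,t=cam("side"); cv2.imwrite("pics/s3.png",im[100:400,150:500].repeat(2,0).repeat(2,1))
E
```

```text
t 29.43 pos [0.578  0.1247 0.1013] rot [179.6   -0.29  95.47] F [ 0.46  0.36 -0.9 ] w 0.0651 j7 -2.0
turn [ 0.4  -0.29 -0.03] shift cm [-1.49  0.06  3.13]
```

View pics/s3.png

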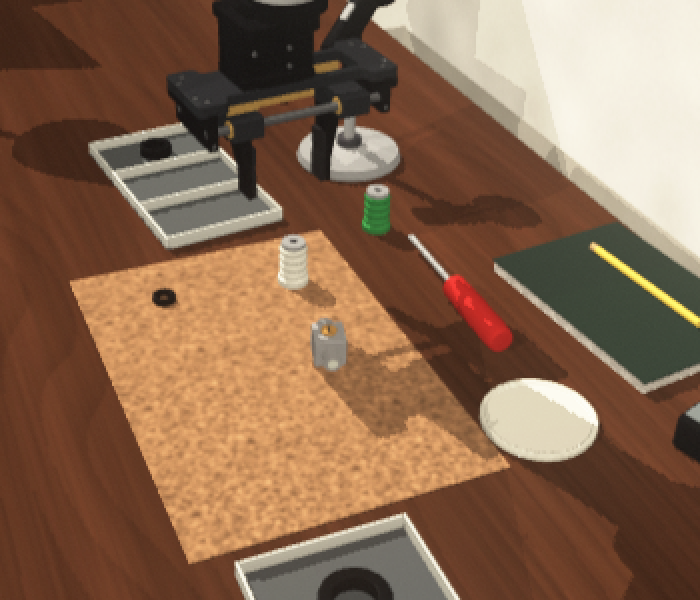

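Medium ring is in tray3's far compartment (crop 155,148) and the white post is upright at (293,262). I'll align over the post.

>>> servo_tool --plan '[[0.75,[-0.7,0,0.5],[0.4,-0.3,0]],[0.75,[-0.4,0,1],[0,0,0]],[0.75,[0,0,1],[0,0,0]],[0.75,[0,0,0.5],[0,0,0]],[0.75,[0,0,0],[0,0,0]],[0.75,[0,0,0],[0,0,0]]]'

```text
time_s: 29.98
tool_pos: [0.5765, 0.1235, 0.0661]
tool_rot: [-179.8, -0.2, 96.2]
force: [-0.1, 0.7, 1.0]
grip_width: 0.0652
```

```bash
python3 go.py .58 .110 .013 95.5
```

```text
t 29.98 pos [0.5765 0.1235 0.0661] rot [-1.7978e+02 -1.7000e-01  9.6220e+01] F [-0.07  0.68  0.96] w 0.0652 j7 -0.0
turn [-0.23 -0.17  0.72] shift cm [-1.38  0.22  5.31]
```

>>> servo_tool --plan '[[0.75,[-0.9,0.2,0],[0,0,0.5]],[0.75,[-0.4,0,0],[0,0,0]],[0.75,[0,0,0.5],[0,0,0]],[0.75,[0,0,1],[0,0,0]],[0.75,[0,0,0.5],[0,0,0]],[0.75,[0,0,0],[0,0,0]],[0.75,[0,0,0],[0,0,0]]]'

```text
time_s: 30.57
tool_pos: [0.5803, 0.1105, 0.0439]
tool_rot: [-179.8, -0.2, 95.8]
force: [-0.6, 0.3, 0.9]
grip_width: 0.0654
```

```bash
python3 go.py .58 .110 .013 95.5
```

```text
t 30.57 pos [0.5803 0.1105 0.0439] rot [-179.8    -0.18   95.75] F [-0.59  0.32  0.9 ] w 0.0654 j7 1.0
turn [-0.2  -0.18  0.25] shift cm [-0.05 -0.03  3.09]
```

>>> servo_tool --plan '[[0.75,[0,0,0.5],[0,0,0]],[0.75,[0,0,0.9],[0,0,0]],[0.75,[0,0,0.8],[0,0,0]],[0.75,[0,0,0.4],[0,0,0]],[0.75,[0,0,0],[0,0,0]],[0.75,[0,0,0],[0,0,0]]]'

```text
time_s: 31.07
tool_pos: [0.5797, 0.1111, 0.0146]
tool_rot: [-179.7, -0.2, 95.8]
force: [0.0, 0.2, 0.2]
grip_width: 0.0654
```

```bash
python3 go.py .58 .110 .013 95.5
```

```text
t 31.07 pos [0.5797 0.1111 0.0146] rot [-179.75   -0.18   95.79] F [0.04 0.17 0.19] w 0.0654 j7 2.0
turn [-0.25 -0.18  0.29] shift cm [-0.11  0.02  0.16]
```

>>> servo_tool --plan '[[0.5,[0,0,0],[0,0,0]],[0.42,[0,0,0],[0,0,0]],[0.36,[0,0,0],[0,0,0]],[0.3,[0,0,0],[0,0,0]],[0,[0,0,0],[0,0,0]],[0,[0,0,0],[0,0,0]],[0,[0,0,0],[0,0,0]],[0,[0,0,0],[0,0,0]],[0,[0,0,0],[0,0,0]],[0,[0,0,0],[0,0,0]]]' --force 20

```text
time_s: 31.9
tool_pos: [0.5806, 0.1114, 0.0157]
tool_rot: [-179.9, -0.2, 95.8]
force: [-0.5, 0.5, -0.8]
grip_width: 0.0262
```

```bash
python3 go.py .537 .332 .085 95.5
```

```text
t 31.9 pos [0.5806 0.1114 0.0157] rot [-179.86   -0.21   95.79] F [-0.45  0.5  -0.79] w 0.0262 j7 2.0
turn [-0.14 -0.21  0.29] shift cm [22.38 -2.22 -6.93]
```

>>> servo_tool --plan '[[0,[0,0,-0.5],[0,0,0]],[0,[0,0,-1.2],[0,0,0]],[0,[0,0,-2],[0,0,0]],[0,[0,0,-1.8],[0,0,0]],[0,[0.5,0,-0.5],[0,0,0]],[0,[1.5,-0.2,0],[0,0,0]],[0,[2.5,-0.3,0],[0,0,0]],[0,[3,-0.3,0],[0,0,0]],[0,[3,-0.3,0],[0,0,0]],[0,[3,-0.3,0],[0,0,0]],[0,[2.5,-0.2,0],[0,0,0]],[0,[2,-0.2,0],[0,0,0]],[0,[1,0,0],[0,0,0]],[0,[0.5,0,0],[0,0,0]],[0,[0,0,0],[0,0,0]],[0,[0,0,0],[0,0,0]]]'

```text
time_s: 33.23
tool_pos: [0.543, 0.3121, 0.086]
tool_rot: [179.8, -0.3, 95.5]
force: [0.3, -0.1, -1.8]
grip_width: 0.0267
```

```bash
python3 go.py .537 .332 .0167 95.5
```

```text
t 33.23 pos [0.543  0.3121 0.086 ] rot [179.85  -0.33  95.48] F [ 0.27 -0.13 -1.77] w 0.0267 j7 -20.0
turn [ 0.15 -0.33 -0.02] shift cm [ 2.04 -0.4   6.93]
```

>>> servo_tool --plan '[[0,[1,-0.2,0],[0,0,0]],[0,[0.7,-0.1,0.3],[0,0,0]],[0,[0.1,0,1],[0,0,0]],[0,[0,0,1.2],[0,0,0]],[0,[0,0,1.2],[0,0,0]],[0,[0,0,0.8],[0,0,0]],[0,[0,0,0.3],[0,0,0]],[0,[0,0,0],[0,0,0]],[0,[0,0,0],[0,0,0]]]'

```text
time_s: 33.98
tool_pos: [0.5394, 0.323, 0.0306]
tool_rot: [-180.0, -0.0, 94.9]
force: [-0.4, 0.8, 0.9]
grip_width: 0.0263
```

```bash
python3 go.py .537 .332 .0167 95.5
```

```text
t 33.98 pos [0.5394 0.323  0.0306] rot [-1.7998e+02 -1.0000e-02  9.4890e+01] F [-0.37  0.85  0.86] w 0.0263 j7 -20.0
turn [-0.02 -0.01 -0.61] shift cm [ 0.92 -0.15  1.39]
```

>>> servo_tool --plan '[[0,[0.6,-0.1,0],[0,0,-0.5]],[0,[0.3,0,0.2],[0,0,0]],[0,[0,0,0.4],[0,0,0]],[0,[0,0,0.4],[0,0,0]],[0,[0,0,0.2],[0,0,0]],[0,[0,0,0],[0,0,0]],[0,[0,0,0],[0,0,0]]]'

```text
time_s: 34.57
tool_pos: [0.5385, 0.3339, 0.019]
tool_rot: [179.9, -0.1, 95.5]
force: [-0.1, -0.0, -0.7]
grip_width: 0.0268
```

```bash
python3 go.py .537 .332 .0167 95.5
```

```text
t 34.57 pos [0.5385 0.3339 0.019 ] rot [ 1.7987e+02 -1.2000e-01  9.5470e+01] F [-0.1  -0.   -0.75] w 0.0268 j7 -20.0
turn [ 0.13 -0.12 -0.03] shift cm [-0.18 -0.17  0.23]
```

>>> servo_tool --plan '[[0,[0,0,0.12],[0,0,0]],[0,[0,0,0.1],[0,0,0]],[0,[0,0,0.06],[0,0,0]],[0,[0,0,0.05],[0,0,0]],[0,[0,0,0],[0,0,0]]]'

```text
time_s: 34.98
tool_pos: [0.539, 0.3339, 0.0169]
tool_rot: [179.8, -0.2, 95.4]
force: [-0.6, -0.7, -1.1]
grip_width: 0.0265
```

>>> servo_tool --plan '[[0,[0,0,0.12],[0,0,0]],[0,[0,0,0.1],[0,0,0]],[0,[0,0,0.05],[0,0,0]]]'

```text
time_s: 35.23
tool_pos: [0.5392, 0.334, 0.0168]
tool_rot: [179.9, -0.2, 95.4]
force: [-0.6, -0.2, 2.2]
grip_width: 0.0266
```

>>> servo_tool --plan '[[0.4,[0,0,0],[0,0,0]],[0.5,[0,0,0],[0,0,0]],[0.6,[0,0,0],[0,0,0]],[0.6,[0,0,0],[0,0,0]],[0.6,[0,0,-0.4],[0,0,0]],[0.6,[0,0,-1],[0,0,0]],[0.6,[0,0,-2],[0,0,0]],[0.6,[0,0,-2.5],[0,0,0]],[0.6,[0,0,-2],[0,0,0]],[0.75,[0,0,-1],[0,0,4]],[0.75,[0,0,0],[0,0,6]],[0.75,[0,0,0],[0,0,6]],[0.75,[0,0,0],[0,0,4]],[0.75,[0,0,0],[0,0,0]]]'

```text
time_s: 36.4
tool_pos: [0.541, 0.334, 0.1167]
tool_rot: [179.7, -0.5, 74.4]
force: [0.1, -0.5, 0.0]
grip_width: 0.0649
```

```bash
python3 go.py .5648 -.0105 .08 73.9
```

```text
t 36.4 pos [0.541  0.334  0.1167] rot [179.69  -0.54  74.44] F [ 0.05 -0.46  0.03] w 0.0649 j7 -42.0
turn [ 0.3  -0.54  0.54] shift cm [-32.44  11.84   3.67]
```

>>> servo_tool --plan '[[0.75,[-1,0.4,0],[0,0,0]],[0.75,[-2.5,0.9,0],[0,0,0]],[0.75,[-3.5,1.3,0],[0,0,0]],[0.75,[-3.5,1.3,0],[0,0,0]],[0.75,[-3.5,1.3,0],[0,0,0]],[0.75,[-3.5,1.3,0],[0,0,0]],[0.75,[-3.5,1.3,0],[0,0,0]],[0.75,[-3.5,1.3,0],[0,0,0]],[0.75,[-3,1,0],[0,0,0]],[0.75,[-2,0.7,0],[0,0,0]],[0.75,[-1,0.3,0],[0,0,0]],[0.75,[0,0,0],[0,0,0]],[0.75,[0,0,0],[0,0,0]]]'

```text
time_s: 37.48
tool_pos: [0.5682, -0.0126, 0.1172]
tool_rot: [179.5, -0.6, 75.9]
force: [-0.6, 0.6, 0.8]
grip_width: 0.0649
```

```bash
python3 go.py .5648 -.0105 .01 73.9
```

```text
t 37.48 pos [ 0.5682 -0.0126  0.1172] rot [179.55  -0.65  75.93] F [-0.62  0.57  0.77] w 0.0649 j7 -7.0
turn [ 0.44 -0.65  2.02] shift cm [ 0.1  -0.38 10.72]
```

>>> servo_tool --plan '[[0.75,[0.1,-0.3,0.5],[0.4,-0.6,2]],[0.75,[0,0,1.5],[0,0,0]],[0.75,[0,0,2],[0,0,0]],[0.75,[0,0,1.5],[0,0,0]],[0.75,[0,0,0.7],[0,0,0]],[0.75,[0,0,0.3],[0,0,0]],[0.75,[0,0,0],[0,0,0]],[0.75,[0,0,0],[0,0,0]]]'

```text
time_s: 38.15
tool_pos: [0.566, -0.0015, 0.0515]
tool_rot: [180.0, -0.4, 74.8]
force: [-1.3, 0.6, 0.8]
grip_width: 0.0651
```

```bash
python3 go.py .5648 -.0105 .01 73.9
```

```text
t 38.15 pos [ 0.566  -0.0015  0.0515] rot [179.95  -0.35  74.84] F [-1.26  0.57  0.8 ] w 0.0651 j7 -7.0
turn [ 0.05 -0.35  0.94] shift cm [-0.9   0.13  4.15]
```

>>> servo_tool --plan '[[0.75,[-0.6,0.1,0],[0,-0.3,0.9]],[0.75,[-0.3,0,0.4],[0,0,0]],[0.75,[0,0,0.8],[0,0,0]],[0.75,[0,0,1],[0,0,0]],[0.75,[0,0,0.5],[0,0,0]],[0.75,[0,0,0],[0,0,0]],[0.75,[0,0,0],[0,0,0]]]'

```text
time_s: 38.73
tool_pos: [0.5664, -0.0112, 0.0243]
tool_rot: [179.7, -0.1, 73.9]
force: [0.6, -0.5, 0.0]
grip_width: 0.0654
```

```bash
python3 go.py .5648 -.0105 .008 73.9
```

```text
t 38.73 pos [ 0.5664 -0.0112  0.0243] rot [ 1.7972e+02 -1.4000e-01  7.3870e+01] F [ 0.57 -0.54  0.04] w 0.0654 j7 -6.0
turn [ 0.28 -0.14 -0.03] shift cm [ 0.02 -0.18  1.63]
```

>>> servo_tool --plan '[[0.75,[0,-0.1,0.4],[0,0,0]],[0.75,[0,0,0.5],[0,0,0]],[0.75,[0,0,0.4],[0,0,0]],[0.75,[0,0,0.1],[0,0,0]],[0.75,[0,0,0],[0,0,0]],[0.75,[0,0,0],[0,0,0]]]'

```text
time_s: 39.23
tool_pos: [0.5653, -0.0107, 0.0085]
tool_rot: [179.8, -0.1, 73.9]
force: [-0.3, 1.0, -1.1]
grip_width: 0.0651
```

```bash
python3 go.py .5648 -.0105 .008 73.9
```

```text
t 39.23 pos [ 0.5653 -0.0107  0.0085] rot [ 1.7975e+02 -1.3000e-01  7.3880e+01] F [-0.34  0.97 -1.05] w 0.0651 j7 -5.0
turn [ 0.25 -0.13 -0.02] shift cm [ 0.01 -0.06  0.05]
```

>>> servo_tool --plan '[[0.5,[0,0,0],[0,0,0]],[0.42,[0,0,0],[0,0,0]],[0.36,[0,0,0],[0,0,0]],[0,[0,0,0],[0,0,0]],[0,[0,0,0],[0,0,0]],[0,[0,0,0],[0,0,0]],[0,[0,0,0],[0,0,0]],[0,[0,0,0],[0,0,0]],[0,[0,0,0],[0,0,0]],[0,[0,0,0],[0,0,0]]]' --force 25

```text
time_s: 40.07
tool_pos: [0.5662, -0.0107, 0.0095]
tool_rot: [179.7, -0.2, 73.9]
force: [-0.2, -0.6, -0.0]
grip_width: 0.0281
```

```bash
python3 go.py .5444 .2554 .08 95.5
```

```text
t 40.07 pos [ 0.5662 -0.0107  0.0095] rot [179.66  -0.18  73.89] F [-0.23 -0.62 -0.02] w 0.0281 j7 -5.0
turn [  0.37  -0.11 -21.61] shift cm [26.69  0.38 -7.05]
```

>>> servo_tool --plan '[[0,[0,0,-0.5],[0,0,0]],[0,[0,0,-1.2],[0,0,0]],[0,[0,0,-2],[0,0,0]],[0,[0,0,-2],[0,0,-3]],[0,[0,0,-0.7],[0,0,-6]],[0,[0,0,0],[0,0,-6]],[0,[0,0,0],[0,0,-4]],[0,[0,0,0],[0,0,0]],[0,[1,0,0],[0,0,0]],[0,[2.5,0,0],[0,0,0]],[0,[3,0,0],[0,0,0]],[0,[3,0,0],[0,0,0]],[0,[3,0,0],[0,0,0]],[0,[3,0,0],[0,0,0]],[0,[3,0,0],[0,0,0]],[0,[2,0,0],[0,0,0]],[0,[1,0,0],[0,0,0]],[0,[0,0,0],[0,0,0]],[0,[0,0,0],[0,0,0]]]'

```text
time_s: 41.65
tool_pos: [0.5497, 0.2164, 0.0832]
tool_rot: [179.7, -0.0, 92.2]
force: [-0.3, -0.0, -2.2]
grip_width: 0.0278
```

```bash
python3 go.py .5444 .2554 .03 95.5
```

```text
t 41.65 pos [0.5497 0.2164 0.0832] rot [ 1.7972e+02 -1.0000e-02  9.2220e+01] F [-0.33 -0.05 -2.21] w 0.0278 j7 -15.0
turn [ 0.28 -0.01 -3.28] shift cm [ 3.93 -0.15  5.32]
```

>>> servo_tool --plan '[[0,[1.5,0,0],[0.2,0,-2]],[0,[1.3,0,0],[0,0,-1]],[0,[0.6,0,0],[0,0,0]],[0,[0,0,0.5],[0,0,0]],[0,[0,0,1.2],[0,0,0]],[0,[0,0,1.2],[0,0,0]],[0,[0,0,0.5],[0,0,0]],[0,[0,0,0],[0,0,0]],[0,[0,0,0],[0,0,0]]]'

```text
time_s: 42.4
tool_pos: [0.5483, 0.245, 0.0441]
tool_rot: [-179.9, 0.3, 94.8]
force: [-0.3, -0.0, -1.1]
grip_width: 0.0279
```

```bash
python3 go.py .5444 .2554 .0105 95.5; python3 - <<'E'
from h import *
im,c,R,t=cam("side"); cv2.imwrite("pics/s4.png",cv2.resize(im[120:300,170:370],None,fx=3,fy=3))
E
```

```text
t 42.4 pos [0.5483 0.245  0.0441] rot [-179.92    0.26   94.85] F [-0.3  -0.04 -1.06] w 0.0279 j7 -14.0
turn [-0.09  0.26 -0.65] shift cm [ 1.07 -0.29  3.36]
```

View pics/s4.png

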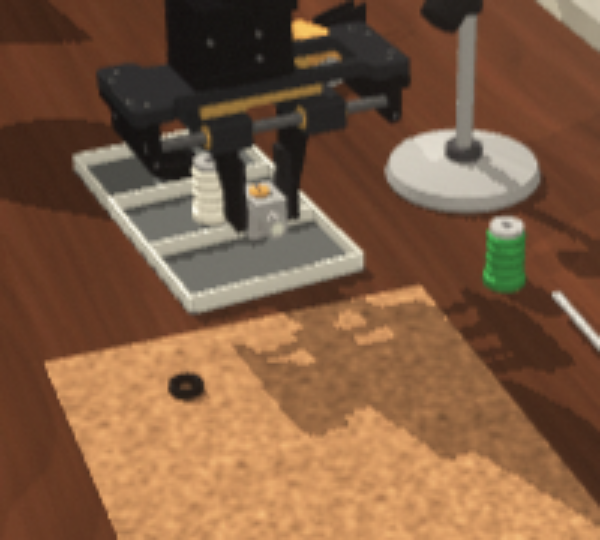

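Arrestor held cap up (258,200) and the post stands in the middle compartment. I'll continue.

>>> servo_tool --plan '[[0,[0.6,-0.1,0],[0,0,-0.6]],[0,[0.3,-0.1,0],[0,0,0]],[0,[0,0,0.4],[0,0,0]],[0,[0,0,0.8],[0,0,0]],[0,[0,0,0.6],[0,0,0]],[0,[0,0,0.2],[0,0,0]],[0,[0,0,0],[0,0,0]],[0,[0,0,0],[0,0,0]]]'

```text
time_s: 43.12
tool_pos: [0.5459, 0.2549, 0.0231]
tool_rot: [180.0, 0.2, 95.5]
force: [-0.1, 0.2, -1.8]
grip_width: 0.0276
```

```bash
python3 go.py .5444 .2554 .0105 95.5
```

```text
t 43.12 pos [0.5459 0.2549 0.0231] rot [179.99   0.2   95.5 ] F [-0.07  0.2  -1.76] w 0.0276 j7 -14.0
turn [ 0.01  0.2  -0.  ] shift cm [ 0.06 -0.14  1.26]
```

>>> servo_tool --plan '[[0,[0,0,0.3],[0,0,0]],[0,[0,0,0.4],[0,0,0]],[0,[0,0,0.25],[0,0,0]],[0,[0,0,0.1],[0,0,0]],[0,[0,0,0],[0,0,0]],[0,[0,0,0],[0,0,0]]]'

```text
time_s: 43.62
tool_pos: [0.5463, 0.2545, 0.0116]
tool_rot: [180.0, 0.2, 95.5]
force: [0.3, 0.2, -0.6]
grip_width: 0.028
```

>>> servo_tool --plan '[[0,[0,0,0.12],[0,0,0]],[0,[0,0,0.1],[0,0,0]],[0,[0,0,0.06],[0,0,0]],[0,[0,0,0.05],[0,0,0]]]'

```text
time_s: 43.95
tool_pos: [0.5466, 0.2546, 0.0105]
tool_rot: [180.0, 0.1, 95.5]
force: [-2.1, -0.7, 2.1]
grip_width: 0.0281
```

Contact. Release and rise, then clear the view.

>>> servo_tool --plan '[[0.42,[0,0,0],[0,0,0]],[0.5,[0,0,0],[0,0,0]],[0.6,[0,0,0],[0,0,0]],[0.6,[0,0,-0.4],[0,0,0]],[0.6,[0,0,-1],[0,0,0]],[0.6,[0,0,-2],[0,0,0]],[0.6,[0,0,-3],[0,0,0]],[0.6,[0,0,-3],[0,0,0]],[0.6,[0,0,-2],[0,0,0]],[0.6,[-1.5,0,-1],[0,0,0]],[0.6,[-3,0,0],[0,0,0]],[0.6,[-3.5,0,0],[0,0,0]],[0.6,[-3.5,0,0],[0,0,0]],[0.6,[-3.5,0,0],[0,0,0]],[0.6,[-3.5,0,0],[0,0,0]],[0.6,[-3,0,0],[0,0,0]],[0.6,[-2,0,0],[0,0,0]],[0.6,[-1,0,0],[0,0,0]],[0.6,[0,0,0],[0,0,0]],[0.6,[0,0,0],[0,0,0]]]'

```text
time_s: 45.62
tool_pos: [0.5702, -0.0088, 0.1476]
tool_rot: [179.5, 0.1, 95.3]
force: [0.9, 0.8, -0.1]
grip_width: 0.052
```

```bash
python3 - <<'E'
from h import *
im,c,R,t=cam("top"); a=cv2.resize(im[215:385,40:600],(800,243)); 
im2,*_=cam("side"); b=cv2.resize(im2[140:480,170:450],None,fx=1,fy=1); 
b1=cv2.resize(im2[150:250,170:320],(500,333)); b2=cv2.resize(im2[345:480,255:440],(300,219)); 
o=np.zeros((580,800,3),np.uint8); o[:243]=a; o[247:580,:500]=b1; o[247:466,500:]=b2; cv2.imwrite("pics/fin.png",o)
E
```

```text
(no output)
```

View pics/fin.png

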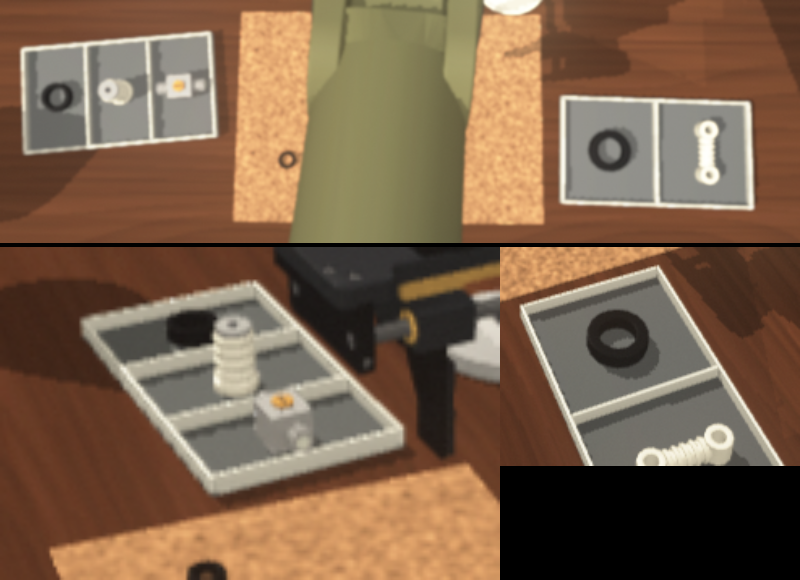

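All five parts are where they should be: ring, post and arrestor in tray3, large ring and dogbone in tray2. Each is flat, and the arrestor's sockets clear the walls. Handing in.

```bash
python3 -c "
from cell import env
print(env.get_obs()['time_s'],env.get_obs()['joint_velocities'].round(1)); print(env.sign_off())"
```

```text
45.7167 [-0.8  0.2 -1.1 -0.2 -0.3  0.1  0.1]
the job is handed in; nothing more can be done
None
```

I made up both kits and handed the job in at about 46 s of the 118 s allowed.
- **Two-compartment tray:** the largest ring and the dogbone, one per compartment.
- **Three-compartment tray:** the middle ring, the upright white post and the arrestor with its cap on top, one per compartment.

I lowered each part in small steps until the wrist felt the floor, then released it. For four parts the reading at touch was 1 to 2 N. The large ring's was higher, at 10.6 N, though it had only about half a millimetre left to go.

The last top and side pictures show every part flat in its own compartment. The arrestor sits a few millimetres from a cross wall but clear of it. The small ring looks unmoved, and the gripper was empty and clear of everything.

- **Not in the final pictures:** the screwdriver was out of frame and only the microphone's foot was partly in view. I never reached for either, and earlier pictures show both in place.
- **Readings that disagreed:** the gripper read up to 1.7 mm under the stated size on four parts (49.3 mm on the 51 mm ring). I took this as an offset in the gripper's reading.

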